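# Make up two seasoning trays

### The job

Make up two seasoning trays from the stock. In the long tray with three pockets stand the pepper mill (in its big end pocket), the tall slim spice jar and one of the two salt shakers (one in each small pocket, either way round); in the short tray with two pockets stand the squat wide glass jar (in the big pocket) and the other salt shaker (in the small pocket). Everything stands upright on the pocket floor and is let go; knock nothing over on the way, and leave the kitchen timer, the green pepper and the mug where they are.

Things in the scene. Friction and masses are not known exactly. Their poses are not given: they have to be found in the camera images.
- long_tray: Pale wooden tray with three pockets in a row, fixed to the worktop. 218 mm long (own x), 88 mm wide (own y); floor 6 mm thick, side walls to 24 mm, dividers to 22 mm and end walls to 28 mm above its underside, all walls 5 mm thick. Origin: centre of the underside. The big pocket (78 x 78 mm inside) is centred at own x = -65 mm; the two small pockets (60 mm along x, 78 mm along y) at own x = +9 mm and +74 mm; all at own y = 0.
- short_tray: Pale wooden tray with two pockets in a row, fixed to the worktop. 159 mm long (own x), 94 mm wide (own y); floor 6 mm thick, side walls to 24 mm, divider to 22 mm and end walls to 28 mm above its underside, walls 5 mm thick. Origin: centre of the underside. The small pocket (60 mm along x, 84 mm along y) is centred at own x = -44.5 mm; the big pocket (84 x 84 mm inside) at own x = +32.5 mm; both at own y = 0.
- salt_1: Salt shaker: clear glass body with white salt, domed white cap, round, 44 mm across at the foot, 39 mm where it is 55 mm up, 90 mm tall; the cap, 34 mm across, begins about 70 mm up. Origin: centre of the underside, z up. Identical with salt_2; either may go into either tray. The stock stands on a cork mat and on the glass hob right of it, both 6 mm above the worktop.
- salt_2: The other salt shaker, identical with salt_1. Origin: centre of the underside, z up.
- spice: Spice jar: tall slim glass jar with a dark lid (golden disc on top) of the same width, round, 41 mm across, 105 mm tall. Origin: centre of the underside, z up.
- mill: Pepper mill: dark turned wood with a waist, round, 58 mm across at the foot, 170 mm tall, much the tallest of the stock; its round head, 49 mm across, reaches from 123 to 159 mm with its widest part about 140 mm up, and does not turn. Origin: centre of the underside, z up.
- jar: Squat wide glass jar with a dark lid and light-brown contents, round, 65 mm across, 86 mm tall. Origin: centre of the underside, z up.
- timer: Bystander: kitchen timer, white base and red knob, 66 mm across, 56 mm tall, loose. Origin: centre of the underside. Not to be moved.
- green_pepper: Bystander: green bell pepper, about 68 mm across, 74 mm tall, loose. Origin: centre of the underside. Not to be moved. Left of it, behind the trays, is a fixed coffee machine to keep clear of: base from x = 0.66 m, 28 mm high; head from x = 0.68 m, y -0.12 to 0.03 m, z 0.30 to 0.39 m.
- mug: Bystander: white mug with dark dots, 82 mm across without its handle, 91 mm tall, loose. Origin: centre of the underside. Not to be moved. Above and behind it a fixed microwave hangs over the hob: from x = 0.57 m, y below -0.37 m, z above 0.47 m.
Things that resemble listed ones, but are neither listed nor needed, are in the scene too. Leave any purple look-alike of the salt_1 alone.

How it is judged:
At the end, for the whole second after the job is handed in: Long tray: mill in the big pocket, spice jar and a salt shaker in the small ones. Short tray: jar in the big, the other shaker in the small pocket. Each: centre within the pocket, underside 3 to 10 mm above the tray's, upright within 0.15 rad, under 0.03 m/s (x of mill in the frame of long_tray between -0.104 and -0.026 m and y of mill in the frame of long_tray between -0.025 and 0.025 m and z of mill in the frame of long_tray between 0.003 and 0.01 m and x of spice in the frame of long_tray between -0.021 and 0.104 m and y of spice in the frame of long_tray between -0.025 and 0.025 m and z of spice in the frame of long_tray between 0.003 and 0.01 m and x of jar in the frame of short_tray between -0.0095 and 0.0745 m and y of jar in the frame of short_tray between -0.027 and 0.027 m and z of jar in the frame of short_tray between 0.003 and 0.01 m and (((x of salt_1 in the frame of long_tray between -0.021 and 0.104 m and y of salt_1 in the frame of long_tray between -0.025 and 0.025 m and z of salt_1 in the frame of long_tray between 0.003 and 0.01 m) and (x of salt_2 in the frame of short_tray between -0.0745 and -0.0145 m and y of salt_2 in the frame of short_tray between -0.027 and 0.027 m and z of salt_2 in the frame of short_tray between 0.003 and 0.01 m)) or ((x of salt_2 in the frame of long_tray between -0.021 and 0.104 m and y of salt_2 in the frame of long_tray between -0.025 and 0.025 m and z of salt_2 in the frame of long_tray between 0.003 and 0.01 m) and (x of salt_1 in the frame of short_tray between -0.0745 and -0.0145 m and y of salt_1 in the frame of short_tray between -0.027 and 0.027 m and z of salt_1 in the frame of short_tray between 0.003 and 0.01 m))) and angle between each of salt_1, salt_2, spice, mill, jar's own z axis and vertical below 0.15 rad and linear speed of each of salt_1, salt_2, spice, mill, jar below 0.03 m/s); the robot touches nothing.
It fails at once if a piece of the stock is knocked over (tilted by more than 1.2 rad) (angle between any of salt_1, salt_2, spice, mill, jar's own z axis and vertical above 1.2 rad).
It fails at once if the timer, the green pepper or the mug is moved by more than 30 mm (distance of any of timer, green_pepper, mug from where it was at the start of the episode above 0.03 m).
It also fails if it takes over 136 s, if anything falls off the work surface, if the arm or the gripper's body presses on something with over 40 N, if the wrist force passes 120 N, or if a joint passes its speed limit or range.

### The arm

A 6-joint arm with a two-finger parallel gripper is mounted at the origin on a cart in front of the work surface, level with it; the furniture and walls round the work are solid. World frame = base frame: x ahead of the robot, y to its left, z up, the work surface at z = 0. Lengths are in m, angles in rad, forces in N, time in s.
With the tool pointing down it reaches from about 0.35 to 0.975 m from the base axis. Payload 4.9 kg.
Tool frame: the origin (TCP) lies on the centre line of the jaws, within the pads' length; the fingertips stand 22 mm ahead of it and the grasp point (between the pads) lies 3 mm ahead of it (manip.tcp_to_tips is the distance from the TCP to the fingertips, in m); z points along the fingers, x is the direction in which the jaws open and shut, and the axes are right-handed (so a half turn about z gives the same grasp; the last joint's range is limited). The gripper opens to 85 mm and grips with 20 to 120 N. Pads are 22 mm wide; open, the fingers measure 114 mm over their backs; the gripper's body (76 mm by 85 mm) begins 54 mm behind the grasp point. The pads swing forward as they close: fully open they stand 13 mm farther back than shut.
Start: joints at [-1.37, 0.053, 1.613, -0, 1.476, -0.119], TCP at [0.196, -0.593, 0.253] pointing down, gripper open.
Joint ranges: [-3.01, 3.01], [-1.01, 2.22], [0.06, 2.58], [-1.02, 4.17], [0.09, 2.62], [-3.14, 3.14]. Speed limits (rad/s): [2.57, 2.57, 3.14, 3.14, 3.14, 3.14].

### API

Orientations are given as a unit quaternion [w, x, y, z].
In Python, from plant import manip gives the robot as it stands.
- The arm moves only by the shell command python3 -m pendant 'ROWS'. ROWS is a JSON object of lists of equal length, an entry for each row: "linear": the shift along the tool's x, y, z in cm, a list of three; "rotation": the turn, a rotation vector about the tool's x, y, z in degrees, a list of three; "grip": the closure, from 0 (fully open) to 1 (shut). A call has exactly 10 rows; each row is the pose to reach, as a shift and turn from the pose commanded when the call began, along the tool's axes at that moment; what a row does not reach only later rows make up. A row lasts 1/12 s, in which the tool goes at most 41.7 mm and 7.16 degrees, less where a joint would pass 70% of its speed; a pose out of reach is approached as far as the arm can. A call with a gripper value outside its range is refused whole. The fingers move at their own pace and stop on an object; the grip force is fixed at half the most. Time passes only in rows, so rows that repeat a pose let the fingers close, or fill a call up. It gives the time, the measured TCP pose, the force and the opening at its end, in the units of the state.
- manip.state(): the state, without advancing time (a new reading comes with each control period).
- manip.grab_frame(name): name is "scene" or "top" or "wrist"; returns the picture (384x512x3 uint8, red, green, blue); there is no depth.
- manip.calibration(name): a dict with "fx", "fy", "cx", "cy" (pixels), "cam_to_world" (4x4, takes a point from camera to world coordinates). Camera axes: x right, y up, looking along -z (the intrinsics and any distortion apply to the point x, -y, -z); pixel columns grow to the right and rows downward; lengths in m; the calibration is good to about 2 mm. The wrist camera is an equidistant fisheye: a pixel r from the principal point sees the ray r / f radians off the axis. A picture is of the moment at which its call begins: read the wrist's pose just before it. calibration takes no time and is no camera call; for the wrist camera it gives the pose at the moment of the call.
- manip.job_done(): hands the job in, once; it reports no verdict.
The state is a dict: "time": time; "joint_pos": joint angles; "joint_vel": joint speeds; "joint_efforts": joint torques, N m; "tool_pos": TCP position; "tool_rot": TCP orientation; "contact_force": force on the tool from outside, world axes, zero at the start; "ft_torque": the same for the moment, N m; "gripper_width": opening from 0.0 (shut) to 1.0 (fully open).
Only numpy, scipy, OpenCV 4.12 (cv2) and the standard library are available. Lean on these libraries where they do the work, as an engineer would, in place of code of your own. Each camera call takes 0.05 s, during which the arm holds its last target. There are 200 camera calls.

## Working session

There is one attempt and no reset: what is moved stays moved. The work goes in short steps, Python scripts to look and compute and a shell command to move; the robot and the scene stay as the last step left them, time stands still between calls to the robot, and variables do not carry over. Pictures are saved under pics/ and viewed, about 12 in all and at most 16, crops included, and the job is handed in when it is done.

```bash
ls; mkdir -p pics
python3 - <<'E'
from plant import manip
import cv2
print(manip.state())
for n in("scene","top"):
    c=manip.calibration(n);print(n,c)
    cv2.imwrite(f"pics/{n}0.png",manip.grab_frame(n)[:,:,::-1])
print(manip.calibration("wrist"))
E
```

```text
pics
{'time': 0.0, 'joint_pos': array([-1.37003644e+00,  5.33633489e-02,  1.61428214e+00, -1.01880442e-05,
        1.47600115e+00, -1.18991795e-01]), 'joint_vel': array([-1.23748278e-03, -2.17674592e-04,  4.14455118e-04,  8.69816101e-05,
       -1.92945297e-03, -9.06914665e-04]), 'joint_efforts': array([ 9.73167880e-04, -3.93680799e+01, -3.70177352e+01, -1.75201790e-04,
        7.02461286e-03,  9.35052782e-06]), 'tool_pos': array([ 0.19634431, -0.59275378,  0.25206603]), 'tool_rot': array([-6.92177648e-04,  8.10657257e-01, -5.85520073e-01, -7.58705685e-04]), 'contact_force': array([-0.3139225 ,  0.13305532, -0.29635495]), 'ft_torque': array([0.03629744, 0.01791518, 0.02218919]), 'gripper_width': 0.9997948436623344}
scene {'fx': 379.73193339460425, 'fy': 379.73193339460425, 'cx': 252.4745473309011, 'cy': 190.43473423222326, 'cam_to_world': array([[ 0.87710506,  0.30473198, -0.37124807,  0.23553175],
       [-0.4802727 ,  0.54843991, -0.68450844, -0.85484538],
       [-0.00498435,  0.77868613,  0.62739387,  0.61150128],
       [ 0.        ,  0.        ,  0.        ,  1.        ]])}
top {'fx': 410.581002118664, 'fy': 410.581002118664, 'cx': 258.5401906514483, 'cy': 190.17670877025853, 'cam_to_world': array([[ 0.19033819,  0.94869845, -0.25247301,  0.24953549],
       [-0.98170752,  0.18271344, -0.05353631, -0.32292974],
       [-0.0046596 ,  0.25804466,  0.96612175,  1.20420857],
       [ 0.        ,  0.        ,  0.        ,  1.        ]])}
{'fx': 297.3186396354542, 'fy': 297.3186396354542, 'cx': 255.4031960304081, 'cy': 195.89903079058814, 'cam_to_world': array([[ 0.31416229,  0.89657743,  0.31217137,  0.27708554],
       [-0.9493672 ,  0.2973826 ,  0.10131884, -0.56642697],
       [-0.00199414, -0.32819582,  0.94460761,  0.37255424],
       [ 0.        ,  0.        ,  0.        ,  1.        ]])}
```

View pics/scene0.png

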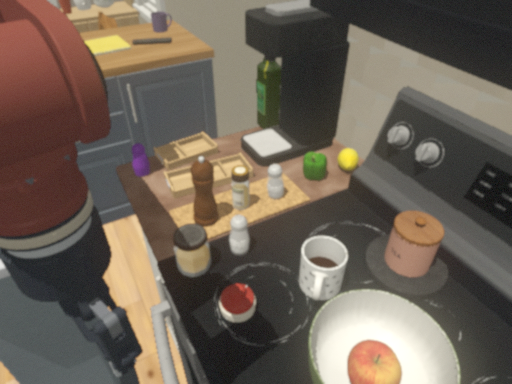

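View pics/top0.png

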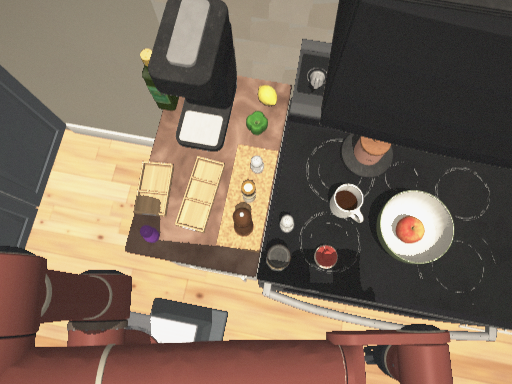

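The scene view shows the mill (204,190), spice (240,187), salts (275,182) and (239,235), jar (192,250) and timer (237,302). The top view shows the trays at about (200,193) long and (155,180) short. I'll enlarge the top view to measure them.

Run:
```python
import cv2
a=cv2.imread("pics/top0.png")[145:275,125:305]
cv2.imwrite("pics/topc.png",cv2.resize(a,None,fx=4.4,fy=4.4,interpolation=cv2.INTER_CUBIC))
b=cv2.imread("pics/scene0.png")[125:285,125:325]
cv2.imwrite("pics/scenec.png",cv2.resize(b,None,fx=3.7,fy=3.7,interpolation=cv2.INTER_CUBIC))
```

```text
(no output)
```

View pics/topc.png

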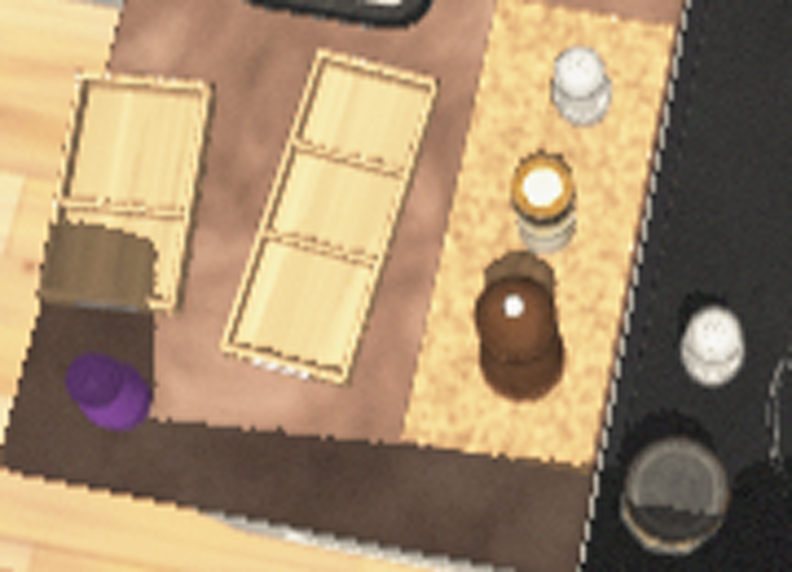

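View pics/scenec.png

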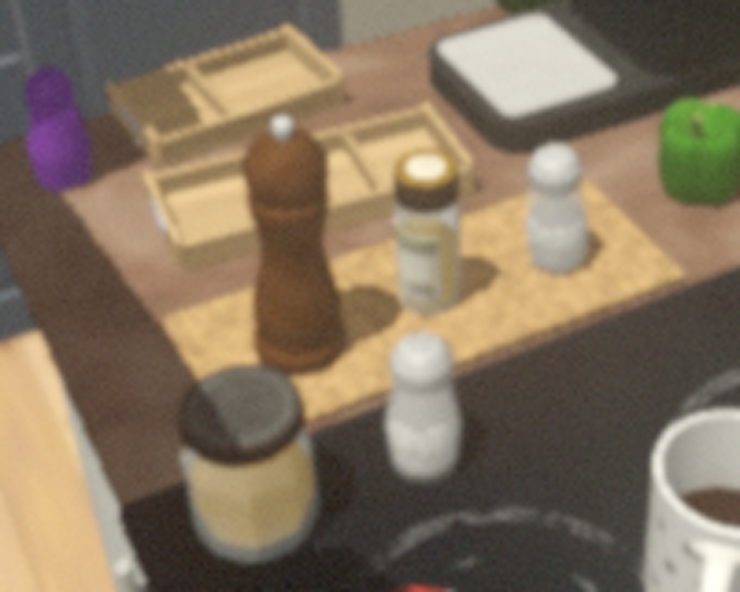

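```bash
cat > h.py <<'E'
import numpy as np, cv2
from plant import manip
from scipy.spatial.transform import Rotation as R
def ray(n,px,cal=None):
    c=cal or manip.calibration(n); T=c["cam_to_world"]
    x,y=(px[0]-c["cx"])/c["fx"],(px[1]-c["cy"])/c["fy"]
    if n=="wrist":
        r=np.hypot(x,y); s=np.sin(r)/max(r,1e-9); d=np.array([x*s,-y*s,-np.cos(r)])
    else: d=np.array([x,-y,-1.])
    return T[:3,3],T[:3,:3]@d
def onplane(n,px,z,cal=None):
    o,d=ray(n,px,cal); return (o+d*(z-o[2])/d[2])[:2]
def proj(n,p,cal=None):
    c=cal or manip.calibration(n);T=c["cam_to_world"];q=T[:3,:3].T@(np.array(p)-T[:3,3]);v=np.array([q[0],-q[1]])/-q[2]
    if n=="wrist": v=v/np.linalg.norm(v)*np.arctan(np.linalg.norm(v))
    return v*[c["fx"],c["fy"]]+[c["cx"],c["cy"]]
def to(p,jaw=None):
    """shift (cm, tool axes) and turn (deg, about tool axes) from now to TCP p, jaw axis at world angle jaw(deg), pointing down"""
    s=manip.state();w=s["tool_rot"];A=R.from_quat([*w[1:],w[0]])
    x=A.as_matrix()[:,0];a=np.degrees(np.arctan2(x[1],x[0]))
    print("tcp",s["tool_pos"].round(4),"jaw",a.round(1),"shift cm",(A.inv().apply(np.array(p)-s["tool_pos"])*100).round(2),end=" ")
    if jaw is not None:
        d=(jaw-a+90)%180-90; b=np.radians(a+d)
        B=R.from_matrix(np.array([[np.cos(b),np.sin(b),0],[np.sin(b),-np.cos(b),0],[0,0,-1]]).T)
        print("rot deg",np.degrees((A.inv()*B).as_rotvec()).round(2),end="")
    print()
E
python3 - <<'E'
from h import *
t=lambda p:(125+p[0]/4.4,145+p[1]/4.4); s=lambda p:(125+p[0]/3.7,125+p[1]/3.7)
L=np.array([onplane("top",t(p),.028) for p in[(320,52),(437,80),(345,382),(223,350)]])
S=np.array([onplane("top",t(p),.028) for p in[(80,76),(213,85),(178,312),(38,303)]])
for n,q in(("long",L),("short",S)):
    print(n,q.round(3).tolist(),q.mean(0).round(4),"len",np.linalg.norm(q[0]-q[3]).round(3),np.linalg.norm(q[1]-q[2]).round(3),np.linalg.norm(q[1]-q[0]).round(3))
    u=(q[0]+q[1]-q[2]-q[3]);u/=np.linalg.norm(u);print("ang",np.degrees(np.arctan2(u[1],u[0])).round(1))
    for k in((-.065,.009,.074) if n=="long" else (-.0445,.0325)):print(k,(q.mean(0)+k*u).round(4))
for n,z,a,b in[("saltA",.09,(580,68),(555,152)),("spice",.111,(543,187),(427,168)),("mill",.172,(514,305),(283,125)),("saltB",.09,(714,328),(421,345)),("jar",.092,(677,482),(243,412))]:
    print(n,onplane("top",t(a),z).round(4),onplane("scene",s(b),z).round(4))
E
```

```text
long [[0.625, -0.057], [0.62, -0.14], [0.405, -0.125], [0.41, -0.041]] [ 0.5149 -0.0908] len 0.215 0.216 0.084
ang -4.1
-0.065 [ 0.4501 -0.0862]
0.009 [ 0.5239 -0.0914]
0.074 [ 0.5887 -0.096 ]
short [[0.577, 0.101], [0.588, 0.01], [0.429, -0.006], [0.417, 0.087]] [0.5027 0.0483] len 0.16 0.159 0.092
ang 5.4
-0.0445 [0.4584 0.0441]
0.0325 [0.5351 0.0513]
saltA [ 0.6263 -0.2396] [ 0.6352 -0.2309]
spice [ 0.5374 -0.2334] [ 0.5424 -0.2326]
mill [ 0.4483 -0.2358] [ 0.4537 -0.2332]
saltB [ 0.4735 -0.3549] [ 0.4774 -0.3506]
jar [ 0.3745 -0.3491] [ 0.3737 -0.3529]
```

Run:
```python
from h import *
to((.44,-.24,.33),-90)
```

```text
tcp [ 0.1964 -0.5928  0.2522] jaw -71.7 shift cm [-25.85 -34.22  -7.72] rot deg [ 0.    0.11 18.32]
```

```bash
python3 -m pendant '{"linear":[[0,0,-7.7],[-6,-8,-7.7],[-25.9,-34.2,-7.7],[-25.9,-34.2,-7.7],[-25.9,-34.2,-7.7],[-25.9,-34.2,-7.7],[-25.9,-34.2,-7.7],[-25.9,-34.2,-7.7],[-25.9,-34.2,-7.7],[-25.9,-34.2,-7.7]],"rotation":[[0,0,0],[0,0,5],[0,0,18.3],[0,0,18.3],[0,0,18.3],[0,0,18.3],[0,0,18.3],[0,0,18.3],[0,0,18.3],[0,0,18.3]],"grip":[0,0,0,0,0,0,0,0,0,0]}'
python3 - <<'E'
from h import *
to((.44,-.24,.33),-90)
E
```

```text
time: 0.93
tool_pos: [0.408, -0.2848, 0.3269]
tool_rot: [-0.0, 0.707, -0.707, -0.0]
contact_force: [0.5, -0.6, 0.6]
gripper_width: 0.997
tcp [ 0.408  -0.2848  0.3269] jaw -90.0 shift cm [-4.48 -3.2  -0.31] rot deg [0.01 0.01 0.  ]
```

Run:
```python
from h import *
import pickle
c=manip.calibration("wrist");im=manip.grab_frame("wrist")
pickle.dump(c,open("w1.pkl","wb"));cv2.imwrite("pics/w1raw.png",im[:,:,::-1])
cv2.imwrite("pics/w1.png",cv2.resize(im[:,:,::-1],(768,576),interpolation=cv2.INTER_CUBIC))
for n,p in dict(A=(.63,-.236,.09),sp=(.54,-.233,.111),mill=(.451,-.2345,.172),B=(.475,-.353,.09),jar=(.374,-.351,.092),long=(.515,-.091,.028),short=(.503,.048,.028)).items():print(n,(proj("wrist",p,c)*1.5).round(0))
```

```text
A [322. -17.]
sp [313.  84.]
mill [303. 213.]
B [468. 168.]
jar [461. 289.]
long [186. 132.]
short [ 78. 159.]
```

View pics/w1.png

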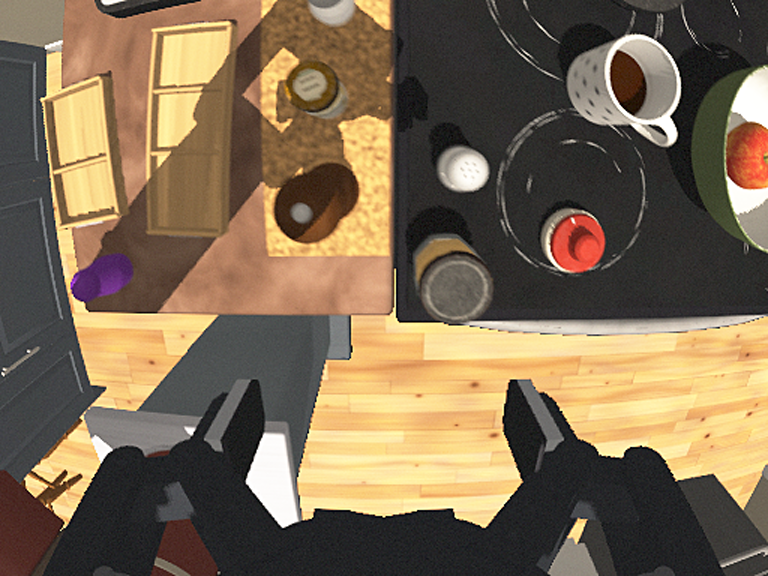

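The wrist view confirms the positions: spice disc (312,85), mill knob (301,213), salt B (464,168), jar lid (456,286). The long tray corners are at (153,28), (237,20), (227,236) and (147,231).

Run:
```python
from h import *
import pickle
c=pickle.load(open("w1.pkl","rb"));f=lambda p,z:onplane("wrist",(p[0]/1.5,p[1]/1.5),z,c)
for n,p,z in[("spice",(312,85),.111),("mill",(301,213),.172),("B",(464,168),.088),("jar",(456,286),.092)]:print(n,f(p,z).round(4))
L=np.array([f(p,.028) for p in[(153,28),(237,20),(227,236),(147,231)]])
S=np.array([f(p,.028) for p in[(42,99),(110,73),(120,217),(62,227)]])
for n,q in(("long",L),("short",S)):
    u=(q[0]+q[1]-q[2]-q[3]);u/=np.linalg.norm(u);print(n,q.mean(0).round(4),"ang",np.degrees(np.arctan2(u[1],u[0])).round(1),np.linalg.norm(q[0]-q[3]).round(3),np.linalg.norm(q[1]-q[0]).round(3))
    for k in((-.065,.009,.074) if n=="long" else (-.0445,.0325)):print(k,(q.mean(0)+k*u).round(4))
to((.538,-.232,.20),-90)
```

```text
spice [ 0.5395 -0.2322]
mill [ 0.451  -0.2332]
B [ 0.4752 -0.3498]
jar [ 0.3764 -0.3464]
long [ 0.5195 -0.0913] ang -4.5 0.213 0.092
-0.065 [ 0.4547 -0.0862]
0.009 [ 0.5285 -0.092 ]
0.074 [ 0.5933 -0.0971]
short [0.5085 0.0456] ang 3.6 0.153 0.103
-0.0445 [0.4641 0.0428]
0.0325 [0.541  0.0477]
tcp [ 0.4117 -0.2794  0.3277] jaw -89.6 shift cm [ -4.58 -12.62  12.83] rot deg [-0.22  0.25  0.44]
```

```bash
python3 -m pendant '{"linear":[[-4.7,-12.7,3],[-4.7,-12.7,6],[-4.7,-12.7,10],[-4.7,-12.7,14],[-4.7,-12.7,16],[-4.7,-12.7,16],[-4.7,-12.7,16],[-4.7,-12.7,16],[-4.7,-12.7,16],[-4.7,-12.7,16]],"rotation":[[0,0,0.4],[0,0,0.4],[0,0,0.4],[0,0,0.4],[0,0,0.4],[0,0,0.4],[0,0,0.4],[0,0,0.4],[0,0,0.4],[0,0,0.4]],"grip":[0,0,0,0,0,0,0,0,0,0]}'
python3 - <<'E'
from h import *
to((.539,-.2325,.074),-90)
c=manip.calibration("wrist");im=manip.grab_frame("wrist");print(proj("wrist",(.539,-.2325,.111),c)*1.5,proj("wrist",(.631,-.235,.09),c)*1.5)
cv2.imwrite("pics/w2.png",cv2.resize(im[:,:,::-1],(768,576),interpolation=cv2.INTER_CUBIC))
E
```

```text
time: 1.82
tool_pos: [0.5355, -0.241, 0.1703]
tool_rot: [0.001, -0.705, 0.71, -0.002]
contact_force: [0.3, -0.3, 0.1]
gripper_width: 0.999
tcp [ 0.5355 -0.241   0.1703] jaw -90.4 shift cm [-0.88 -0.31  9.63] rot deg [-0.24 -0.15 -0.41]
[363.46802725 334.99851812] [367.38166843 122.12289189]
```

View pics/w2.png

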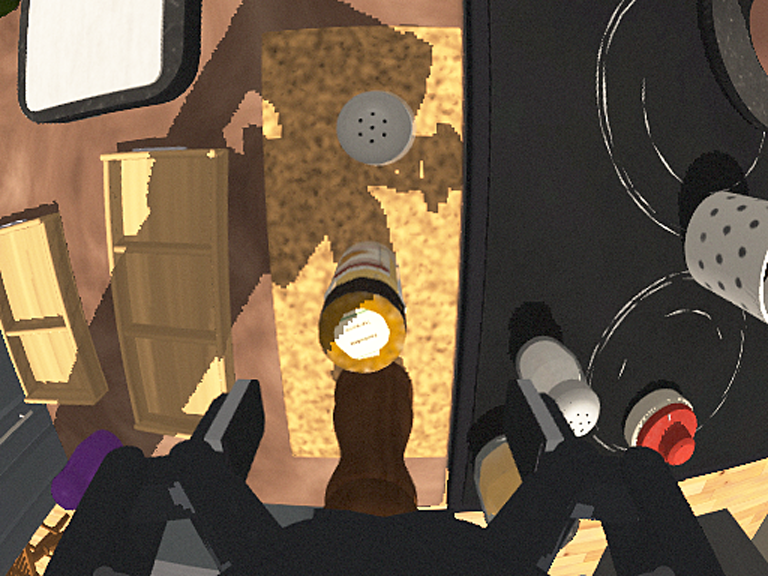

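```bash
python3 -m pendant '{"linear":[[-0.9,-0.3,0.5],[-0.9,-0.3,2.5],[-0.9,-0.3,5],[-0.9,-0.3,7.5],[-0.9,-0.3,9],[-0.9,-0.3,9.6],[-0.9,-0.3,9.6],[-0.9,-0.3,9.6],[-0.9,-0.3,9.6],[-0.9,-0.3,9.6]],"rotation":[[0,0,-0.4],[0,0,-0.4],[0,0,-0.4],[0,0,-0.4],[0,0,-0.4],[0,0,-0.4],[0,0,-0.4],[0,0,-0.4],[0,0,-0.4],[0,0,-0.4]],"grip":[0,0,0,0,0,0,0,0,0.5,1]}'
python3 -m pendant '{"linear":[[0,0,0],[0,0,0],[0,0,0],[0,0,0],[0,0,0],[0,0,0],[0,0,0],[0,0,0],[0,0,0],[0,0,0]],"rotation":[[0,0,0],[0,0,0],[0,0,0],[0,0,0],[0,0,0],[0,0,0],[0,0,0],[0,0,0],[0,0,0],[0,0,0]],"grip":[1,1,1,1,1,1,1,1,1,1]}'
python3 - <<'E'
from h import *
to((.591,-.0965,.12),-90)
E
```

```text
time: 2.7
tool_pos: [0.5387, -0.2314, 0.0732]
tool_rot: [-0.0, 0.707, -0.707, 0.002]
contact_force: [-0.7, -0.4, 0.6]
gripper_width: 0.751
time: 3.53
tool_pos: [0.5383, -0.2314, 0.0726]
tool_rot: [-0.0, 0.707, -0.707, 0.001]
contact_force: [-1.2, -0.5, 7.1]
gripper_width: 0.465
tcp [ 0.5383 -0.2314  0.0726] jaw -90.0 shift cm [-13.48  -5.29  -4.75] rot deg [-0.09 -0.08  0.03]
```

```bash
python3 -m pendant '{"linear":[[0,0,-2],[0,0,-4.5],[-2,-1,-4.8],[-5,-2.5,-4.8],[-8,-4,-4.8],[-11,-5.3,-4.8],[-13.5,-5.3,-4.8],[-13.5,-5.3,-4.8],[-13.5,-5.3,-4.8],[-13.5,-5.3,-4.8]],"rotation":[[0,0,0],[0,0,0],[0,0,0],[0,0,0],[0,0,0],[0,0,0],[0,0,0],[0,0,0],[0,0,0],[0,0,0]],"grip":[1,1,1,1,1,1,1,1,1,1]}'
python3 - <<'E'
from h import *
to((.591,-.0965,.0735),-90)
c=manip.calibration("wrist");im=manip.grab_frame("wrist")
cv2.imwrite("pics/w3.png",cv2.resize(im[:,:,::-1],(768,576),interpolation=cv2.INTER_CUBIC))
E
```

```text
time: 4.37
tool_pos: [0.5901, -0.0958, 0.1186]
tool_rot: [0.0, 0.707, -0.707, -0.0]
contact_force: [0.1, -0.5, -1.7]
gripper_width: 0.463
tcp [ 0.5901 -0.0958  0.1186] jaw -90.0 shift cm [ 0.07 -0.1   4.51] rot deg [ 0.05 -0.    0.04]
```

View pics/w3.png

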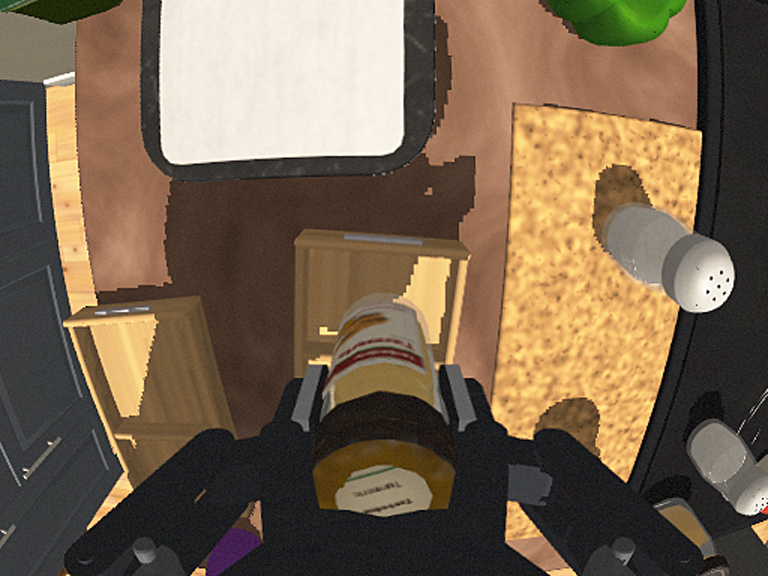

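Run:
```python
from h import *
f=lambda p,z:onplane("wrist",(p[0]/1.5,p[1]/1.5),z).round(4)
print(f((298,232),.028),f((468,246),.028),"A",f((705,275),.09),"short far",f((66,321),.028),f((200,298),.028))
```

```text
[ 0.6335 -0.0549] [ 0.6264 -0.138 ] A [ 0.6316 -0.2329] short far [0.5838 0.1015] [0.5993 0.0013]
```

```bash
python3 -m pendant '{"linear":[[0,-0.3,0.5],[0,-0.3,1.5],[0,-0.3,2.5],[0,-0.3,3.5],[0,-0.3,4.2],[0,-0.3,4.5],[0,-0.3,4.5],[0,-0.3,4.5],[0,-0.3,4.5],[0,-0.3,4.5]],"rotation":[[0,0,0],[0,0,0],[0,0,0],[0,0,0],[0,0,0],[0,0,0],[0,0,0],[0,0,0],[0,0,0],[0,0,0]],"grip":[1,1,1,1,1,1,1,1,1,1]}'
python3 - <<'E'
from h import *
to((.593,-.095,.0725),-90)
E
```

```text
time: 5.25
tool_pos: [0.5935, -0.0957, 0.0742]
tool_rot: [-0.0, 0.707, -0.707, 0.0]
contact_force: [0.5, -1.3, -0.8]
gripper_width: 0.464
tcp [ 0.5935 -0.0957  0.0742] jaw -90.0 shift cm [-0.07  0.05  0.17] rot deg [-0.01 -0.    0.02]
```

```bash
python3 -m pendant '{"linear":[[0,0,0.15],[0,0,0.15],[0,0,0.15],[0,0,0.15],[0,0,0.15],[0,0,0.15],[0,0,0.1],[0,1.5,-0.5],[0,4,-3],[0,6,-7.6]],"rotation":[[0,0,0],[0,0,0],[0,0,0],[0,0,0],[0,0,0],[0,0,0],[0,0,0],[0,0,0],[0,0,0],[0,0,0]],"grip":[1,1,0.5,0,0,0,0,0,0,0]}'
python3 - <<'E'
from h import *
to((.63,-.236,.15),-90)
c=manip.calibration("wrist");im=manip.grab_frame("wrist")
cv2.imwrite("pics/w4.png",cv2.resize(im[:,:,::-1],(512,384)))
E
```

```text
time: 6.08
tool_pos: [0.5325, -0.0947, 0.1382]
tool_rot: [0.002, 0.707, -0.707, -0.005]
contact_force: [0.1, 0.2, -0.4]
gripper_width: 0.999
tcp [ 0.5325 -0.0947  0.1382] jaw -90.0 shift cm [14.13 -9.73 -1.33] rot deg [0.59 0.18 0.03]
```

View pics/w4.png

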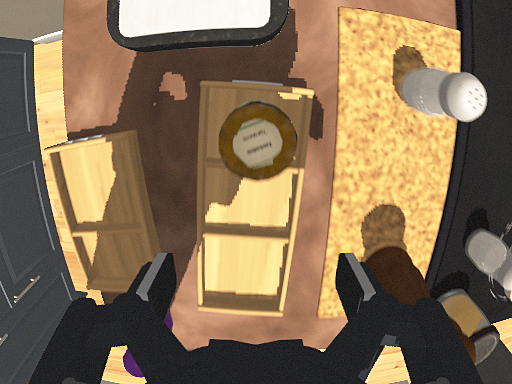

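```bash
python3 -m pendant '{"linear":[[0,-1,-1],[2,-4,-1],[5,-7,-1],[9,-9.7,-1],[14.1,-9.7,-1],[14.1,-9.7,-1],[14.1,-9.7,-1],[14.1,-9.7,-1],[14.1,-9.7,-1],[14.1,-9.7,-1]],"rotation":[[0,0,0],[0,0,0],[0,0,0],[0,0,0],[0,0,0],[0,0,0],[0,0,0],[0,0,0],[0,0,0],[0,0,0]],"grip":[0,0,0,0,0,0,0,0,0,0]}'
python3 - <<'E'
from h import *
to((.63,-.236,.061),-90)
c=manip.calibration("wrist");im=manip.grab_frame("wrist");print(proj("wrist",(.63,-.236,.096),c))
cv2.imwrite("pics/w5.png",im[:,:,::-1])
E
```

```text
time: 6.97
tool_pos: [0.6336, -0.2352, 0.1523]
tool_rot: [-0.0, 0.708, -0.706, -0.0]
contact_force: [0.3, 0.4, 0.5]
gripper_width: 1.002
tcp [ 0.6336 -0.2352  0.1523] jaw -89.9 shift cm [0.09 0.36 9.13] rot deg [0.02 0.03 0.1 ]
[256.63624205 234.59242651]
```

View pics/w5.png

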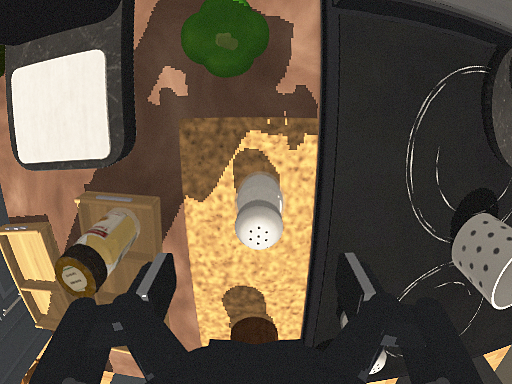

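```bash
python3 -m pendant '{"linear":[[0.2,0.4,1],[0.2,0.4,3],[0.2,0.4,5],[0.2,0.4,7],[0.2,0.4,8.5],[0.2,0.4,9.1],[0.2,0.4,9.1],[0.2,0.4,9.1],[0.2,0.4,9.1],[0.2,0.4,9.1]],"rotation":[[0,0,0],[0,0,0],[0,0,0],[0,0,0],[0,0,0],[0,0,0],[0,0,0],[0,0,0],[0,0,0],[0,0,0]],"grip":[0,0,0,0,0,0,0,0,0.5,1]}'
python3 -m pendant '{"linear":[[0,0,0],[0,0,0],[0,0,0],[0,0,0],[0,0,0],[0,0,0],[0,0,0],[0,0,0],[0,0,-1],[0,0,-3]],"rotation":[[0,0,0],[0,0,0],[0,0,0],[0,0,0],[0,0,0],[0,0,0],[0,0,0],[0,0,0],[0,0,0],[0,0,0]],"grip":[1,1,1,1,1,1,1,1,1,1]}'
python3 - <<'E'
from h import *
to((.527,-.091,.12),-90)
E
```

```text
time: 7.85
tool_pos: [0.631, -0.2392, 0.0632]
tool_rot: [-0.0, 0.707, -0.707, 0.001]
contact_force: [-0.4, -0.7, 0.3]
gripper_width: 0.748
time: 8.68
tool_pos: [0.6274, -0.2376, 0.0881]
tool_rot: [0.001, 0.707, -0.707, -0.004]
contact_force: [-0.0, 0.3, -1.3]
gripper_width: 0.435
tcp [ 0.6274 -0.2376  0.0881] jaw -90.0 shift cm [-14.67  10.05  -3.08] rot deg [0.39 0.18 0.02]
```

```bash
python3 -m pendant '{"linear":[[0,1,-3],[-1,3.5,-3.2],[-2,7,-3.2],[-4,10.3,-3.2],[-7.5,10.3,-3.2],[-11,10.3,-3.2],[-14.7,10.3,-3.2],[-14.7,10.3,-3.2],[-14.7,10.3,-3.2],[-14.7,10.3,-3.2]],"rotation":[[0,0,0],[0,0,0],[0,0,0],[0,0,0],[0,0,0],[0,0,0],[0,0,0],[0,0,0],[0,0,0],[0,0,0]],"grip":[1,1,1,1,1,1,1,1,1,1]}'
python3 - <<'E'
from h import *
to((.525,-.091,.0635),-90)
c=manip.calibration("wrist");im=manip.grab_frame("wrist");print(proj("wrist",(.594,-.095,.111),c))
cv2.imwrite("pics/w6.png",im[:,:,::-1])
E
```

```text
time: 9.52
tool_pos: [0.5267, -0.0919, 0.1234]
tool_rot: [0.0, 0.707, -0.707, 0.0]
contact_force: [-0.3, -0.2, -0.4]
gripper_width: 0.431
tcp [ 0.5267 -0.0919  0.1234] jaw -89.9 shift cm [-0.09  0.17  5.99] rot deg [ 0.02 -0.03  0.06]
[262.42794851 135.72475961]
```

View pics/w6.png

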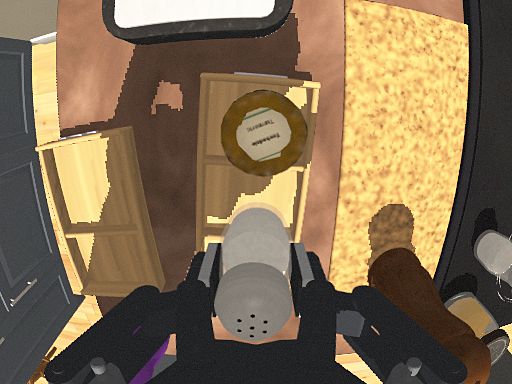

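Run:
```python
from h import *
f=lambda p,z:onplane("wrist",p,z).round(4)
print(f((203,75),.028),f((319,84),.028),"div",f((206,161),.022),"short",f((40,148),.028),f((131,128),.028),f((80,290),.028),f((162,279),.028))
```

```text
[ 0.6282 -0.0551] [ 0.622  -0.1383] div [ 0.5631 -0.0545] short [0.5818 0.0987] [0.5919 0.0028] [0.4328 0.0906] [ 0.4566 -0.0074]
```

```bash
python3 -m pendant '{"linear":[[0,0.1,1],[0,0.1,2.5],[0,0.1,4],[0,0.1,5],[0,0.1,5.6],[0,0.1,6],[0,0.1,6.1],[0,0.1,6.15],[0,0.1,6.15],[0,0.1,6.15]],"rotation":[[0,0,0],[0,0,0],[0,0,0],[0,0,0],[0,0,0],[0,0,0],[0,0,0],[0,0,0],[0,0,0],[0,0,0]],"grip":[1,1,1,1,1,1,1,1,1,1]}'
python3 - <<'E'
from h import *
to((.525,-.091,.0625),-90)
E
```

```text
time: 10.4
tool_pos: [0.5266, -0.0923, 0.0631]
tool_rot: [-0.0, 0.707, -0.707, 0.001]
contact_force: [-1.5, -0.2, 5.3]
gripper_width: 0.43
tcp [ 0.5266 -0.0923  0.0631] jaw -90.0 shift cm [-0.13  0.16  0.06] rot deg [-0.08 -0.04  0.01]
```

```bash
python3 -m pendant '{"linear":[[0,0,0],[0,0,0],[0,0,0],[0,0,0],[0,0,0],[0,1.5,-0.5],[0,4,-3],[0,6,-7],[0,6,-11],[0,6,-14]],"rotation":[[0,0,0],[0,0,0],[0,0,0],[0,0,0],[0,0,0],[0,0,0],[0,0,0],[0,0,0],[0,0,0],[0,0,0]],"grip":[0.5,0,0,0,0,0,0,0,0,0]}'
python3 - <<'E'
from h import *
to((.375,-.349,.24),20)
E
```

```text
time: 11.23
tool_pos: [0.4652, -0.0918, 0.2044]
tool_rot: [0.0, -0.707, 0.707, -0.001]
contact_force: [1.3, -0.7, 1.9]
gripper_width: 1.001
tcp [ 0.4652 -0.0918  0.2044] jaw -90.0 shift cm [25.72  9.01 -3.56] rot deg [-1.1e-01  3.0e-02  7.0e+01]
```

```bash
python3 -m pendant '{"linear":[[0,0,-3],[3,1,-3.6],[6,2,-3.6],[10,3.5,-3.6],[14,5,-3.6],[18,6.5,-3.6],[22,8,-3.6],[25.7,9,-3.6],[25.7,9,-3.6],[25.7,9,-3.6]],"rotation":[[0,0,7],[0,0,14],[0,0,21],[0,0,28],[0,0,35],[0,0,42],[0,0,49],[0,0,56],[0,0,63],[0,0,70]],"grip":[0,0,0,0,0,0,0,0,0,0]}'
python3 - <<'E'
from h import *
to((.375,-.349,.066),20)
c=manip.calibration("wrist");im=manip.grab_frame("wrist");print([proj("wrist",p,c).round(0) for p in((.375,-.3495,.092),(.475,-.351,.09))])
import pickle;pickle.dump(c,open("w7.pkl","wb"))
cv2.imwrite("pics/w7.png",im[:,:,::-1])
E
```

```text
time: 12.07
tool_pos: [0.3748, -0.351, 0.2376]
tool_rot: [-0.0, -0.169, 0.986, 0.0]
contact_force: [-0.7, 0.2, -0.2]
gripper_width: 1.0
tcp [ 0.3748 -0.351   0.2376] jaw -160.6 shift cm [-0.09  0.18 17.16] rot deg [ 0.02 -0.01 -0.57]
[array([255., 190.]), array([156., 154.])]
```

View pics/w7.png

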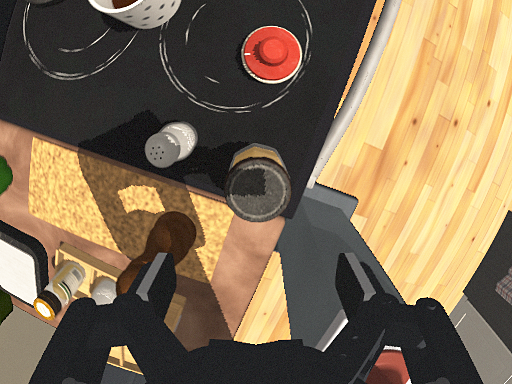

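```bash
python3 -m pendant '{"linear":[[0.15,0.2,2],[0.15,0.2,5],[0.15,0.2,8],[0.15,0.2,11],[0.15,0.2,13],[0.15,0.2,15],[0.15,0.2,16.5],[0.15,0.2,17.1],[0.15,0.2,17.1],[0.15,0.2,17.1]],"rotation":[[0,0,0],[0,0,0],[0,0,0],[0,0,0],[0,0,0],[0,0,0],[0,0,0],[0,0,0],[0,0,0],[0,0,0]],"grip":[0,0,0,0,0,0,0,0,0,0]}'
python3 -m pendant '{"linear":[[0,0,0],[0,0,0],[0,0,0],[0,0,0],[0,0,0],[0,0,0],[0,0,0],[0,0,0],[0,0,-1],[0,0,-3]],"rotation":[[0,0,0],[0,0,0],[0,0,0],[0,0,0],[0,0,0],[0,0,0],[0,0,0],[0,0,0],[0,0,0],[0,0,0]],"grip":[0.5,1,1,1,1,1,1,1,1,1]}'
python3 - <<'E'
from h import *
to((.375,-.20,.24),-90)
to((.538,.048,.14),-90)
E
```

```text
time: 12.95
tool_pos: [0.3741, -0.3475, 0.0673]
tool_rot: [0.0, -0.175, 0.985, -0.0]
contact_force: [0.2, -0.5, -0.0]
gripper_width: 1.002
time: 13.78
tool_pos: [0.3724, -0.3456, 0.095]
tool_rot: [-0.001, -0.174, 0.985, 0.003]
contact_force: [-1.3, 0.5, -5.1]
gripper_width: 0.755
tcp [ 0.3724 -0.3456  0.095 ] jaw -160.0 shift cm [ -5.21  13.67 -14.43] rot deg [  0.33   0.11 -69.97]
tcp [ 0.3724 -0.3456  0.095 ] jaw -160.0 shift cm [-29.03  31.33  -4.37] rot deg [  0.33   0.11 -69.97]
```

```bash
python3 -m pendant '{"linear":[[0,0,-4],[0,0,-8],[0,0,-12],[0,0,-16],[-2,2,-16.5],[-4.5,5,-16.5],[-7,7.5,-16.5],[-9.5,10,-16.5],[-12,13,-16.5],[-14.5,15.5,-16.5]],"rotation":[[0,0,0],[0,0,0],[0,0,0],[0,0,-5],[0,0,-11],[0,0,-17],[0,0,-23],[0,0,-29],[0,0,-35],[0,0,-41]],"grip":[1,1,1,1,1,1,1,1,1,1]}'
python3 - <<'E'
from h import *
to((.538,.048,.14),-90)
E
```

```text
time: 14.62
tool_pos: [0.4568, -0.1499, 0.2621]
tool_rot: [0.0, -0.51, 0.86, 0.0]
contact_force: [0.5, 0.5, -4.1]
gripper_width: 0.754
tcp [ 0.4568 -0.1499  0.2621] jaw -118.7 shift cm [-21.25   2.37  12.23] rot deg [-1.000e-02  3.000e-02 -2.867e+01]
```

```bash
python3 -m pendant '{"linear":[[-3.5,0.4,0],[-7,0.8,0],[-10.5,1.2,0],[-14,1.6,2],[-17.5,2,4],[-21.2,2.4,7],[-21.2,2.4,10],[-21.2,2.4,12.2],[-21.2,2.4,12.2],[-21.2,2.4,12.2]],"rotation":[[0,0,-5],[0,0,-10],[0,0,-15],[0,0,-20],[0,0,-25],[0,0,-28.7],[0,0,-28.7],[0,0,-28.7],[0,0,-28.7],[0,0,-28.7]],"grip":[1,1,1,1,1,1,1,1,1,1]}'
python3 - <<'E'
from h import *
to((.538,.048,.067),-90)
c=manip.calibration("wrist");im=manip.grab_frame("wrist")
cv2.imwrite("pics/w8.png",im[:,:,::-1])
E
```

```text
time: 15.45
tool_pos: [0.5374, 0.0452, 0.1386]
tool_rot: [-0.001, -0.706, 0.709, 0.001]
contact_force: [0.7, -0.8, -3.7]
gripper_width: 0.754
tcp [0.5374 0.0452 0.1386] jaw -90.3 shift cm [-0.28 -0.09  7.16] rot deg [ 0.22  0.02 -0.25]
```

View pics/w8.png

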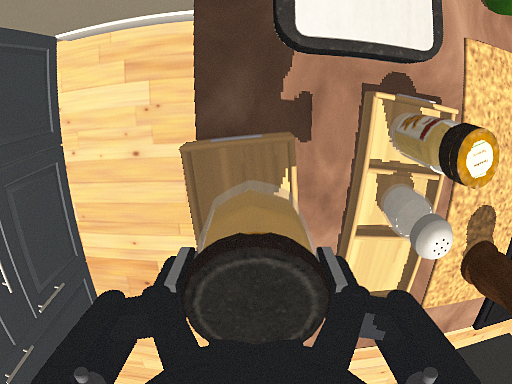

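Run:
```python
from h import *
f=lambda p,z:onplane("wrist",p,z)
a,b=f((182,144),.028),f((294,134),.028);print(a,b,np.linalg.norm(a-b))
v=(b-a)/np.linalg.norm(b-a);m=(a+b)/2;u=np.array([-v[1],v[0]]);print(np.degrees(np.arctan2(u[1],u[0])),m-.047*u,m-.124*u)
```

```text
[0.58752526 0.10370782] [0.59448052 0.01400506] 0.08997200202163522
4.433657506139687 [0.54414354 0.05522312] [0.46737396 0.04927066]
```

```bash
python3 -m pendant '{"linear":[[-0.3,-0.2,0],[-0.6,-0.4,1],[-0.6,-0.4,2.5],[-0.6,-0.4,4],[-0.6,-0.4,5],[-0.6,-0.4,6],[-0.6,-0.4,6.6],[-0.6,-0.4,6.9],[-0.6,-0.4,7.1],[-0.6,-0.4,7.15]],"rotation":[[0,0,-0.2],[0,0,-0.2],[0,0,-0.2],[0,0,-0.2],[0,0,-0.2],[0,0,-0.2],[0,0,-0.2],[0,0,-0.2],[0,0,-0.2],[0,0,-0.2]],"grip":[1,1,1,1,1,1,1,1,1,1]}'
python3 - <<'E'
from h import *
to((.541,.051,.066),-90)
E
```

```text
time: 16.33
tool_pos: [0.5434, 0.0508, 0.0694]
tool_rot: [0.0, -0.707, 0.708, -0.0]
contact_force: [-2.1, -0.4, 0.8]
gripper_width: 0.75
tcp [0.5434 0.0508 0.0694] jaw -90.1 shift cm [-0.01  0.24  0.34] rot deg [-0.06 -0.   -0.08]
```

```bash
python3 -m pendant '{"linear":[[0,0,0.1],[0,0,0.2],[0,0,0.2],[0,0,0.2],[0,0,0.2],[0,0,0.2],[0,0,0.2],[0,0,0.2],[0,0,0.2],[0,0,0.2]],"rotation":[[0,0,0],[0,0,0],[0,0,0],[0,0,0],[0,0,0],[0,0,0],[0,0,0],[0,0,0],[0,0,0],[0,0,0]],"grip":[1,1,1,1,1,1,1,1,1,1]}'
python3 - <<'E'
from h import *
to((.541,.051,.066),-90)
E
```

```text
time: 17.17
tool_pos: [0.5437, 0.0509, 0.0694]
tool_rot: [0.0, -0.707, 0.708, -0.001]
contact_force: [-7.1, -1.1, 10.7]
gripper_width: 0.761
tcp [0.5437 0.0509 0.0694] jaw -90.1 shift cm [-0.01  0.27  0.34] rot deg [-0.07 -0.01 -0.06]
```

```bash
python3 -m pendant '{"linear":[[0,0.2,-0.2],[0,0.2,-0.2],[0,0.2,-0.2],[0,0.2,-0.2],[0,0.2,-0.2],[0,0.2,-0.2],[0,0.2,-0.2],[0,0.2,-3],[0,1.2,-7],[0,4.2,-10]],"rotation":[[0,0,0],[0,0,0],[0,0,0],[0,0,0],[0,0,0],[0,0,0],[0,0,0],[0,0,0],[0,0,0],[0,0,0]],"grip":[1,0.5,0,0,0,0,0,0,0,0]}'
python3 - <<'E'
from h import *
import pickle
c=manip.calibration("wrist");im=manip.grab_frame("wrist");pickle.dump(c,open("w9.pkl","wb"))
to((.475,-.351,.22),-90)
cv2.imwrite("pics/w9.png",im[:,:,::-1])
E
```

```text
time: 18.0
tool_pos: [0.5035, 0.0507, 0.1687]
tool_rot: [0.001, -0.707, 0.708, -0.001]
contact_force: [-0.3, -0.2, 1.9]
gripper_width: 1.001
tcp [0.5016 0.0511 0.1758] jaw -90.0 shift cm [40.22  2.59 -4.43] rot deg [-0.61 -0.03 -0.04]
```

View pics/w9.png

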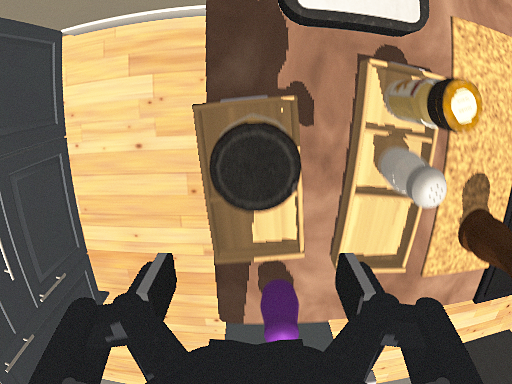

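The jar stands in the short tray's big pocket, with its lid at (255,166). The spice jar and one salt stand in the long tray. 13 pictures viewed so far.

Run:
```python
from h import *
import pickle
c=pickle.load(open("w9.pkl","rb"));f=lambda p,z:onplane("wrist",p,z,c)
q=np.array([f(p,.028) for p in((194,106),(298,96),(305,256),(218,262))]);m=q.mean(0);u=q[0]+q[1]-q[2]-q[3];u/=np.linalg.norm(u)
print(m,np.degrees(np.arctan2(u[1],u[0])),"small",m-.0445*u,"big",m+.0325*u,"jar",f((255,166),.09))
L=np.array([f(p,.028) for p in((361,56),(447,74),(405,272),(333,265))]);m=L.mean(0);u=L[0]+L[1]-L[2]-L[3];u/=np.linalg.norm(u)
print("long",m,np.degrees(np.arctan2(u[1],u[0])),"big",m-.065*u,"salt",f((431,186),.094),"spice",f((461,105),.111))
to((.475,-.351,.22),-90)
```

```text
[0.50766307 0.05177554] 5.2258751251045465 small [0.46334804 0.04772237] big [0.54002798 0.05473571] jar [0.54122688 0.0508338 ]
long [ 0.5201737  -0.08417937] -3.928934349279769 big [ 0.45532647 -0.07972562] salt [ 0.5287489  -0.08621538] spice [ 0.59367176 -0.09336234]
tcp [0.5016 0.0511 0.1758] jaw -90.0 shift cm [40.22  2.59 -4.43] rot deg [-0.61 -0.03 -0.04]
```

```bash
python3 -m pendant '{"linear":[[1,0,-4],[5,0.4,-5.4],[9,0.7,-5.4],[13,1,-5.4],[17,1.2,-5.4],[21,1.5,-5.4],[25,1.8,-5.4],[29,2.1,-5.4],[33,2.4,-5.4],[37,2.6,-5.4]],"rotation":[[0,0,0],[0,0,0],[0,0,0],[0,0,0],[0,0,0],[0,0,0],[0,0,0],[0,0,0],[0,0,0],[0,0,0]],"grip":[0,0,0,0,0,0,0,0,0,0]}'
python3 - <<'E'
from h import *
to((.475,-.351,.062),-90)
E
```

```text
time: 18.88
tool_pos: [0.4742, -0.3211, 0.2196]
tool_rot: [0.0, -0.706, 0.708, -0.0]
contact_force: [1.3, 0.3, 0.8]
gripper_width: 0.998
tcp [ 0.4742 -0.3211  0.2196] jaw -90.1 shift cm [ 2.99 -0.08 15.76] rot deg [-0.01 -0.   -0.1 ]
```

```bash
python3 -m pendant '{"linear":[[3,-0.1,0],[3,-0.1,3],[3,-0.1,6],[3,-0.1,9],[3,-0.1,12],[3,-0.1,14],[3,-0.1,15.2],[3,-0.1,15.7],[3,-0.1,15.7],[3,-0.1,15.7]],"rotation":[[0,0,0],[0,0,0],[0,0,0],[0,0,0],[0,0,0],[0,0,0],[0,0,0],[0,0,0],[0,0,0],[0,0,0]],"grip":[0,0,0,0,0,0,0,0,0,0]}'
python3 -m pendant '{"linear":[[0,0,0],[0,0,0],[0,0,0],[0,0,0],[0,0,0],[0,0,0],[0,0,0],[0,0,0],[0,0,0],[0,0,-3]],"rotation":[[0,0,0],[0,0,0],[0,0,0],[0,0,0],[0,0,0],[0,0,0],[0,0,0],[0,0,0],[0,0,0],[0,0,0]],"grip":[0.5,1,1,1,1,1,1,1,1,1]}'
python3 - <<'E'
from h import *
to((.463,.048,.25),-90)
E
```

```text
time: 19.72
tool_pos: [0.4765, -0.3496, 0.0641]
tool_rot: [0.0, -0.707, 0.708, -0.001]
contact_force: [-0.6, -0.3, 0.9]
gripper_width: 1.003
time: 20.55
tool_pos: [0.4726, -0.3461, 0.0873]
tool_rot: [-0.0, -0.707, 0.708, 0.006]
contact_force: [-0.6, 1.1, -2.0]
gripper_width: 0.428
tcp [ 0.4726 -0.3461  0.0873] jaw -90.1 shift cm [-39.54   1.15 -15.95] rot deg [ 0.47  0.45 -0.09]
```

```bash
python3 -m pendant '{"linear":[[0,0,-4],[0,0,-8],[0,0,-12],[0,0,-16],[-3,0.2,-17],[-7,0.4,-17],[-11,0.5,-17],[-15,0.6,-17],[-19,0.7,-17],[-23,0.8,-17]],"rotation":[[0,0,0],[0,0,0],[0,0,0],[0,0,0],[0,0,0],[0,0,0],[0,0,0],[0,0,0],[0,0,0],[0,0,0]],"grip":[1,1,1,1,1,1,1,1,1,1]}'
python3 -m pendant '{"linear":[[-4,0,0],[-8,0,0],[-12,0,0],[-16,0,3],[-16.3,0,6],[-16.3,0,9],[-16.3,0,12],[-16.3,0,12],[-16.3,0,12],[-16.3,0,12]],"rotation":[[0,0,0],[0,0,0],[0,0,0],[0,0,0],[0,0,0],[0,0,0],[0,0,0],[0,0,0],[0,0,0],[0,0,0]],"grip":[1,1,1,1,1,1,1,1,1,1]}'
python3 - <<'E'
from h import *
to((.4635,.048,.064),-90)
E
```

```text
time: 21.38
tool_pos: [0.4672, -0.1171, 0.2623]
tool_rot: [0.0, -0.706, 0.708, 0.0]
contact_force: [0.7, 0.1, -1.1]
gripper_width: 0.431
time: 22.22
tool_pos: [0.4691, 0.0438, 0.1444]
tool_rot: [0.001, -0.706, 0.708, -0.001]
contact_force: [-0.0, -0.2, -0.2]
gripper_width: 0.425
tcp [0.4691 0.0438 0.1444] jaw -90.1 shift cm [-0.42  0.58  8.04] rot deg [-0.11 -0.   -0.1 ]
```

```bash
python3 -m pendant '{"linear":[[-0.4,0.5,0.3],[-0.4,0.5,1.5],[-0.4,0.5,3],[-0.4,0.5,4.5],[-0.4,0.5,6],[-0.4,0.5,7],[-0.4,0.5,7.5],[-0.4,0.5,7.8],[-0.4,0.5,8],[-0.4,0.5,8.1]],"rotation":[[0,0,0],[0,0,0],[0,0,0],[0,0,0],[0,0,0],[0,0,0],[0,0,0],[0,0,0],[0,0,0],[0,0,0]],"grip":[1,1,1,1,1,1,1,1,1,1]}'
python3 -m pendant '{"linear":[[0,0,0],[0,0,0],[0,0,0],[0,0,0],[0,0,0],[0,0,0],[0,0,0],[0,0,0],[0,0,0],[0,0,0]],"rotation":[[0,0,0],[0,0,0],[0,0,0],[0,0,0],[0,0,0],[0,0,0],[0,0,0],[0,0,0],[0,0,0],[0,0,0]],"grip":[1,1,1,1,1,1,1,1,1,1]}'
```

```text
time: 23.05
tool_pos: [0.4646, 0.0479, 0.0644]
tool_rot: [0.0, -0.707, 0.708, -0.0]
contact_force: [-5.9, 0.3, 15.5]
gripper_width: 0.428
time: 23.88
tool_pos: [0.465, 0.0479, 0.0643]
tool_rot: [0.001, -0.707, 0.708, -0.001]
contact_force: [-2.2, 0.5, 6.3]
gripper_width: 0.431
```

```bash
python3 -m pendant '{"linear":[[0,0,-0.1],[0,0,-0.1],[0,0,-0.1],[0,0,-0.1],[0,0,-0.1],[0,0,-3],[0,0,-7],[0,0,-11],[0,0,-15],[0,0,-18]],"rotation":[[0,0,0],[0,0,0],[0,0,0],[0,0,0],[0,0,0],[0,0,0],[0,0,0],[0,0,0],[0,0,0],[0,0,0]],"grip":[0.5,0,0,0,0,0,0,0,0,0]}'
python3 -m pendant '{"linear":[[2,0.1,-1],[6,0.3,-2],[10,0.5,-2],[14,0.7,-2],[18,0.9,-2],[22,1.2,-2],[26,1.3,-2],[28,1.3,-2],[28,1.3,-2],[28,1.3,-2]],"rotation":[[0,0,0],[0,0,0],[0,0,0],[0,0,0],[0,0,0],[0,0,0],[0,0,0],[0,0,0],[0,0,0],[0,0,0]],"grip":[0,0,0,0,0,0,0,0,0,0]}'
python3 - <<'E'
from h import *
to((.451,-.234,.149),-90)
c=manip.calibration("wrist");im=manip.grab_frame("wrist")
print(proj("wrist",(.451,-.2335,.176),c))
cv2.imwrite("pics/w10.png",im[:,:,::-1])
E
```

```text
time: 24.72
tool_pos: [0.4639, 0.048, 0.2456]
tool_rot: [0.001, -0.707, 0.708, -0.001]
contact_force: [1.3, -0.1, 0.4]
gripper_width: 1.002
time: 25.55
tool_pos: [0.4496, -0.2327, 0.2614]
tool_rot: [0.0, -0.706, 0.708, 0.001]
contact_force: [0.2, 0.0, 0.9]
gripper_width: 1.003
tcp [ 0.4496 -0.2327  0.2614] jaw -90.2 shift cm [ 0.14 -0.15 11.24] rot deg [ 0.04  0.06 -0.21]
[256.55003161 210.99768405]
```

View pics/w10.png

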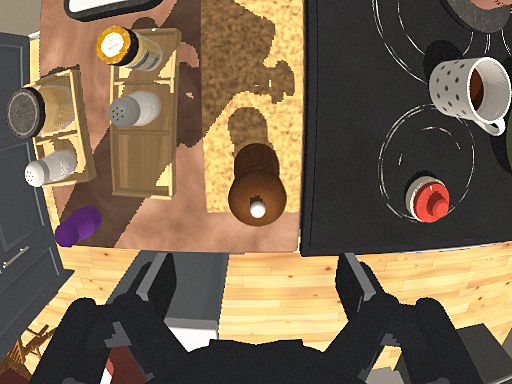

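Mill knob is at (257,208), about 2 mm from the prediction. The four placed pieces all stand in their pockets.

```bash
python3 -m pendant '{"linear":[[0.1,-0.3,1],[0.1,-0.3,3],[0.1,-0.3,5],[0.1,-0.3,7],[0.1,-0.3,9],[0.1,-0.3,10.5],[0.1,-0.3,11.2],[0.1,-0.3,11.2],[0.1,-0.3,11.2],[0.1,-0.3,11.2]],"rotation":[[0,0,-0.2],[0,0,-0.2],[0,0,-0.2],[0,0,-0.2],[0,0,-0.2],[0,0,-0.2],[0,0,-0.2],[0,0,-0.2],[0,0,-0.2],[0,0,-0.2]],"grip":[0,0,0,0,0,0,0,0,0,0]}'
python3 -m pendant '{"linear":[[0,0,0],[0,0,0],[0,0,0],[0,0,0],[0,0,0],[0,0,0],[0,0,0],[0,0,0],[0,0,0],[0,0,0]],"rotation":[[0,0,0],[0,0,0],[0,0,0],[0,0,0],[0,0,0],[0,0,0],[0,0,0],[0,0,0],[0,0,0],[0,0,0]],"grip":[0.5,1,1,1,1,1,1,1,1,1]}'
python3 - <<'E'
from h import *
to((.4535,-.083,.21),-90)
E
```

```text
time: 26.43
tool_pos: [0.4537, -0.233, 0.1511]
tool_rot: [-0.0, 0.708, -0.706, 0.001]
contact_force: [-0.6, 0.6, 0.9]
gripper_width: 1.002
time: 27.27
tool_pos: [0.4537, -0.2336, 0.1513]
tool_rot: [-0.0, 0.708, -0.706, 0.001]
contact_force: [0.2, -0.3, 6.5]
gripper_width: 0.544
tcp [ 0.4537 -0.2336  0.1513] jaw -89.9 shift cm [-15.05  -0.02  -5.9 ] rot deg [-0.12 -0.08  0.11]
```

```bash
python3 -m pendant '{"linear":[[0,0,-1],[0,0,-3],[0,0,-5],[-1,0,-5],[-3,0,-5],[-5,0,-5],[-7.5,0,-5],[-10,0,-5],[-12.5,0,-5],[-14,0,-5]],"rotation":[[0,0,0],[0,0,0],[0,0,0],[0,0,0],[0,0,0],[0,0,0],[0,0,0],[0,0,0],[0,0,0],[0,0,0]],"grip":[1,1,1,1,1,1,1,1,1,1]}'
python3 -m pendant '{"linear":[[-0.5,0,0],[-0.9,0,0],[-0.9,0,0],[-0.9,0,1],[-0.9,0,2],[-0.9,0,3],[-0.9,0,3.5],[-0.9,0,3.5],[-0.9,0,3.5],[-0.9,0,3.5]],"rotation":[[0,0,0],[0,0,0],[0,0,0],[0,0,0],[0,0,0],[0,0,0],[0,0,0],[0,0,0],[0,0,0],[0,0,0]],"grip":[1,1,1,1,1,1,1,1,1,1]}'
python3 - <<'E'
from h import *
to((.454,-.084,.152),-90)
E
```

```text
time: 28.1
tool_pos: [0.4512, -0.09, 0.1978]
tool_rot: [0.0, 0.708, -0.706, -0.002]
contact_force: [0.6, 0.0, -3.3]
gripper_width: 0.541
time: 28.93
tool_pos: [0.4528, -0.0842, 0.1651]
tool_rot: [-0.0, 0.708, -0.706, 0.0]
contact_force: [-0.1, 0.4, -2.5]
gripper_width: 0.543
tcp [ 0.4528 -0.0842  0.1651] jaw -89.9 shift cm [-0.02 -0.12  1.31] rot deg [-0.02 -0.01  0.1 ]
```

Bottom is already below rim height with no contact, so I'll lower it the rest of the way.

```bash
python3 -m pendant '{"linear":[[0,-0.1,0.3],[0,-0.1,0.7],[0,-0.1,1],[0,-0.1,1.2],[0,-0.1,1.35],[0,-0.1,1.4],[0,-0.1,1.4],[0,-0.1,1.4],[0,-0.1,1.4],[0,-0.1,1.4]],"rotation":[[0,0,0],[0,0,0],[0,0,0],[0,0,0],[0,0,0],[0,0,0],[0,0,0],[0,0,0],[0,0,0],[0,0,0]],"grip":[1,1,1,1,1,1,1,1,1,1]}'
```

```text
time: 29.77
tool_pos: [0.4538, -0.084, 0.1513]
tool_rot: [-0.0, 0.708, -0.706, 0.0]
contact_force: [-0.9, 1.1, 1.7]
gripper_width: 0.542
```

```bash
python3 -m pendant '{"linear":[[0,0,0],[0,0,0],[0,0,0],[0,0,0],[0,0,0],[0,0,0],[0,0,-1],[0,0,-3],[0,0,-6],[0,0,-9]],"rotation":[[0,0,0],[0,0,0],[0,0,0],[0,0,0],[0,0,0],[0,0,0],[0,0,0],[0,0,0],[0,0,0],[0,0,0]],"grip":[0.5,0.3,0,0,0,0,0,0,0,0]}'
python3 -m pendant '{"linear":[[0,0,-1],[2,2,-3],[6,4,-3],[10,6,-3],[14,6,-3],[18,6,-3],[18,6,-3],[18,6,-3],[18,6,-3],[18,6,-3]],"rotation":[[0,0,0],[0,0,0],[0,0,0],[0,0,0],[0,0,0],[0,0,0],[0,0,0],[0,0,0],[0,0,0],[0,0,0]],"grip":[0,0,0,0,0,0,0,0,0,0]}'
python3 - <<'E'
from h import *
import pickle
c=manip.calibration("wrist");pickle.dump(c,open("w11.pkl","wb"));w=manip.grab_frame("wrist")
s=manip.grab_frame("scene")[125:285,125:325];t=manip.grab_frame("top")[145:275,125:305]
s=cv2.resize(s,(400,320),interpolation=cv2.INTER_CUBIC);t=cv2.resize(t,(400,289),interpolation=cv2.INTER_CUBIC)
o=np.zeros((600,800,3),np.uint8);o[:289,:400]=t;o[:320,400:]=s[:, :400];o[320:600,:373]=cv2.resize(w,(373,280))
cv2.imwrite("pics/fin.png",o[:,:,::-1])
E
```

```text
time: 30.6
tool_pos: [0.453, -0.0838, 0.2417]
tool_rot: [0.0, 0.708, -0.706, -0.001]
contact_force: [2.1, -0.0, 0.7]
gripper_width: 1.0
time: 31.43
tool_pos: [0.3941, -0.2632, 0.2707]
tool_rot: [-0.0, 0.708, -0.706, -0.0]
contact_force: [-0.1, -0.2, 0.9]
gripper_width: 1.0
```

View pics/fin.png

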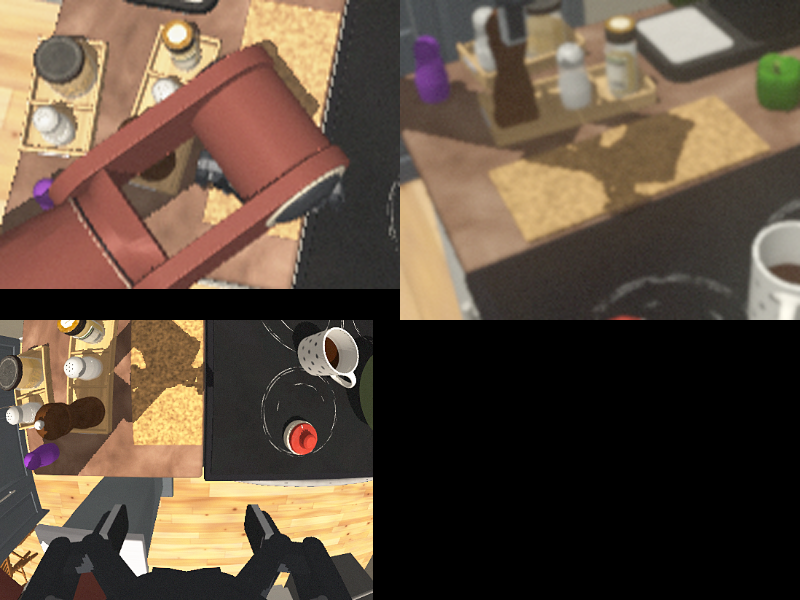

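Run:
```python
from h import *
import pickle
c=pickle.load(open("w11.pkl","rb"));w=lambda p,z:onplane("wrist",(p[0]*1.373,(p[1]-320)*1.373),z,c).round(3)
t=lambda p,z:onplane("top",(125+p[0]/2.222,145+p[1]/2.222),z).round(3)
print("mill",w((40,426),.172),"salt long",w((72,369),.092),"salt short",w((12,416),.092),t((48,118),.09),"jar",t((62,62),.092),"spice",t((180,36),.111))
```

```text
mill [ 0.449 -0.088] salt long [ 0.521 -0.094] salt short [0.461 0.043] [0.459 0.042] jar [0.533 0.043] spice [ 0.59  -0.101]
```

```bash
python3 -c "
from plant import manip
print(manip.state()['contact_force'],manip.job_done())"
```

```text
the job is handed in; nothing more can be done
[ 0.2823397   0.69139155 -0.44570591] None
```

Both trays are made up and the job is handed in at about 31.6 s of the 136 s allowed. `job_done()` gives no verdict, so success rests on my own checks.

- **Long tray:** the mill stands in the big pocket, one salt shaker in the middle pocket and the spice jar in the far pocket.
- **Short tray:** the squat jar stands in the big pocket and the other salt shaker in the small pocket.

**Last checks:**
- The final scene, top and wrist views show all five pieces upright in their pockets.
- Their measured tops lie within about 8 mm of the pocket centres, inside the judged limits.
- The mug, timer and green pepper look undisturbed. I only looked at them and did not measure them.
- The gripper was open and clear, with contact force under 1 N.

**Disagreements:**
- The top camera put the jar at (0.533, 0.043), while the close wrist view put it at (0.541, 0.051). Either position is inside the pocket.
- The jar met the floor about 2–3 mm higher than I expected, with a sideways force of 7 N. I backed it off 2 mm before letting go, and it stood upright afterwards.
- I did not measure each piece's height on its pocket floor. I inferred it from the contact force and the tool height when each piece touched down, except for the spice jar. I let that go about 1.5 mm higher than I planned the touch-down and judged it from the pictures.

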